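# Lock the square-hole die cap onto the clay extruder

### The job

The clay extruder on the table stands mouth up: pick up the brass die cap with the square hole, set it on the mouth with its lugs in the two slots, push it in against the sprung seal and twist it clockwise to the stop, so that it stays locked there by itself once you let go. The slotted ring may be clamped on askew, so feel (or look) for the slots with a light touch and never force the cap. Leave the other die cap and everything else where they are.

Things in the scene. Friction and masses are not known exactly. Their poses are not given: they have to be found in the camera images.
- die_cap: brass die cap with one square 12 mm hole in its top, loose, about 160 g, standing on its plug. Origin: centre of the plug's underside, z up. Plug 50 mm across, its lowest 4 mm tapered to 45; flange 68 mm across, 21.8 to 30.8 mm above the origin, with a red dot over each lug; on it a boss to grip
- die_cap_boss (a point): middle of the brass cap's boss, 45 mm above the cap's origin. The boss reaches from 30.8 to 58.8 mm above the origin, is 24 mm thick between two flat sides that face the cap's +y and -y, and 58 mm long along the cap's x, with round ends
- die_cap_lug (a point): centre of one of the brass cap's two lugs, at its +x; the other lies opposite at -x (so half a turn makes no difference). Each lug is 10 mm wide, reaches 31.5 mm out from the axis and from 6 to 12 mm above the cap's origin
- extruder: green bench clay extruder, fixed, base 130 x 110 mm, upright barrel 75 mm across, crank on its -y side up to 90 mm high. Origin: centre of the base's underside; its z axis is the barrel's axis. A steel ring 84 mm across caps the barrel, top face 150 mm above the origin
- mouth (a point): centre of the ring's top face. Bore 52 mm, with two opposite slots for the lugs, 13.5 mm wide, out to 33.5 mm from the axis. The ring is clamped on by hand: the slots lie along the extruder's x axis or up to 0.65 rad to either side of it, which no pose tells. It does not turn in use. The lugs bend if cap and ring press on each other with more than 80 N
- seal (a joint): how far the sprung seal ring, 15.8 mm down in the mouth, is pressed in (m): 0 free; 0.0042 when the lugs just get under the slotted lip (8 mm thick); 0.006 with the flange down on the ring. It pushes back with 4 to 11 N. Pushed in, the cap turns clockwise seen from above to a stop 1.08 rad from mid-slot; let go there, the seal lifts it into a seat: seal 0.002, flange 4 mm above the ring
- spare_cap: the other die cap, aluminium grey, same shape and size but with a 30 x 6 mm slot-shaped hole, loose; to be left alone. Origin as for the brass cap
- cream_jar: closed glaze jar with cream lid, 62 mm across, 82 mm high, loose; bystander. Origin: centre of its underside
- stamp: wooden stamp block with a knob, 37 x 42 x 46 mm, loose; bystander. Origin: centre of its underside
- clay_disc: flat grey disc of clay, 110 mm across, 13 mm thick, loose; bystander. Origin: centre of its underside

How it is judged:
By the outcome, as a careful person would: the job done as asked, in the order asked, and still so for the second after the job is handed in, with the robot touching nothing.
It also fails if it takes over 72 s, if anything falls off the work surface, if the arm or the gripper's body presses on something with over 40 N, if the wrist force passes 120 N, or if a joint passes its speed limit or range.

### The arm

A 7-joint arm with a two-finger parallel gripper is mounted at the origin on the work surface; the furniture and walls round the work are solid. World frame = base frame: x ahead of the robot, y to its left, z up, the work surface at z = 0. Lengths are in mm, angles in rad, forces in N, time in s.
With the tool pointing down it reaches from about 400 to 875 mm from the base axis. Payload 4.4 kg.
Tool frame: the origin (TCP) lies at the very end of the fingers, on their centre line; the grasp point (between the pads) lies 19 mm behind it (ctrl.pinch_z is the z of the grasp point in the tool frame, in mm); z points along the fingers, x is the direction in which the jaws open and shut, and the axes are right-handed (so a half turn about z gives the same grasp; the last joint's range is limited). The gripper opens to 85 mm and grips with 20 to 120 N. Pads are 22 mm wide; open, the fingers measure 114 mm over their backs; the gripper's body (76 mm by 85 mm) begins 54 mm behind the grasp point. The pads swing forward as they close: fully open they stand 13 mm farther back than shut.
Start: joints at [1.186, 0.628, 0.038, 1.517, -0.027, 0.996, -0.02], TCP at [203.756, -617.253, 231.313] pointing down, gripper open.
Joint ranges: [-3.06, 3.06], [-0.37, 2.12], [-1.25, 1.32], [0.18, 2.47], [-1.1, 4.24], [0.23, 1.98], [-2.94, 2.94]. Speed limits (rad/s): [2.57, 2.57, 3.14, 3.14, 3.14, 3.14, 3.14].

### API

Orientations are given as [roll, pitch, yaw] about the fixed x, y, z axes, in that order (R = Rz(yaw) Ry(pitch) Rx(roll)).
In Python, from cell import sensors, get_image, order, ctrl gives the robot as it stands.
- The arm moves only by the tool arm_command, never from a script. Its argument "rows" is a list that holds one entry, the list of rows, each a list of 6 numbers: the shift along the tool's x, y, z in mm, then the turn, a rotation vector about the tool's x, y, z in degrees. A call has 1 to 20 rows; each row is the pose to reach, as a shift and turn from the pose commanded when the call began, along the tool's axes at that moment; what a row does not reach only later rows make up. A row lasts 1/12 s, in which the tool goes at most 41.7 mm and 7.16 degrees, less where a joint would pass 70% of its speed; a pose out of reach is approached as far as the arm can. A call with a gripper value outside its range is refused whole. "claw" is the opening, from -1 (shut) to 1 (fully open), set as the call begins (left out, the last holds). The fingers move at their own pace and stop on an object; the grip force is fixed at half the most. Time passes only in rows, so rows that repeat a pose let the fingers close. It gives the time, the measured TCP pose, the force and the opening at its end, in the units of the state.
- sensors.read_state(): the state, without advancing time (a new reading comes with each control period).
- get_image(name): name is "scene" or "top" or "wrist"; returns a dict with "pixels" (480x640x3 uint8, red, green, blue), "z_map" (480x640 float32, mm along the optical axis (not along the pixel's ray), 0 where there is no reading), "K" (3x3 intrinsics, pixels), "pose" (4x4, takes a point from camera to world coordinates). Camera axes: x right, y up, looking along -z (the intrinsics and any distortion apply to the point x, -y, -z); pixel columns grow to the right and rows downward; lengths in mm; the calibration is good to about 2 mm. A picture is of the moment at which its call begins.
- order.finish_job(): hands the job in, once; it reports no verdict.
The state is a dict: "clock": time; "qpos": joint angles; "qd": joint speeds; "tau": joint torques, N m; "eef_pos": TCP position; "tool_rot": TCP orientation; "force": force on the tool from outside, world axes, zero at the start; "torque": the same for the moment, N m; "width": finger opening in mm.
Only numpy, scipy, OpenCV 4.12 (cv2) and the standard library are available. Lean on these libraries where they do the work, as an engineer would, in place of code of your own. Each camera call takes 0.05 s, during which the arm holds its last target.

## Working session

There is one attempt and no reset: what is moved stays moved. The work goes in short steps, Python scripts to look and compute and a tool call to move; the robot and the scene stay as the last step left them, time stands still between calls to the robot, and variables do not carry over. Pictures are saved under pics/ and viewed, and the job is handed in when it is done.

Besides the shell and the picture viewer there is one more tool, called after "Call:" by a JSON object that holds its "name" and its "arguments". arm_command: Moves the arm, as the interface text tells. Its arguments: {"type":"object","properties":{"rows":{"type":"array","items":{"type":"array","items":{"type":"array","items":{"type":"number"}}}},"claw":{"type":"number"}},"required":["rows"]}

```bash
mkdir -p pics; ls; cat > h.py <<'E'
import numpy as np, cv2
from cell import sensors, get_image, order, ctrl
def grab(n,tag):
    d=get_image(n); np.savez(f'pics/{tag}.npz',**{k:np.array(v) for k,v in d.items()})
    cv2.imwrite(f'pics/{tag}.png',d['pixels'][:,:,::-1]); return d
def load(tag): return dict(np.load(f'pics/{tag}.npz'))
def ray(d,u,v):
    K=np.array(d['K']);T=np.array(d['pose'])
    r=np.array([(u-K[0,2])/K[0,0],-(v-K[1,2])/K[1,1],-1.0])
    return T[:3,3],T[:3,:3]@r
def onplane(d,u,v,z):
    o,r=ray(d,u,v); return o+r*(z-o[2])/r[2]
def bydepth(d,u,v):
    o,r=ray(d,u,v); return o+r*float(d['z_map'][int(round(v)),int(round(u))])
E
python3 - <<'E'
from h import *
print(sensors.read_state(), ctrl.pinch_z)
for n in ['scene','top','wrist']:
    d=grab(n,n+'0'); print(n,d['K'],d['pose'],[k for k in d])
E
```

```text
pics
{'clock': 0.0, 'qpos': array([ 1.1862111 ,  0.62932429,  0.03841712,  1.51836605, -0.02699036,
        0.99630075, -0.01997732]), 'qd': array([-3.42610115e-04, -5.77340071e-05, -8.36853929e-04,  7.30472435e-04,
        9.65422735e-04, -9.56141001e-04, -1.42721226e-03]), 'tau': array([-5.98498609e-04, -5.63402867e+01,  1.22552276e+00, -1.93444026e+01,
        1.08444181e-02,  1.07007462e-02,  1.01017989e-06]), 'eef_pos': array([ 203.5620789 , -616.64644374,  230.40341399]), 'tool_rot': array([ 3.14157550e+00,  1.88110898e-03, -1.25196306e+00]), 'force': array([ 0.25613632, -0.22668425,  0.01718333]), 'torque': array([0.02711752, 0.03375878, 0.01052735]), 'width': 85.16548315174211} -18.700000000000003
scene [[503.59134466   0.         315.73215473]
 [  0.         503.59134466 243.59316944]
 [  0.           0.           1.        ]] [[ 6.07192902e-01  4.96393355e-01 -6.20411490e-01 -4.51417198e+01]
 [-7.94262360e-01  4.00371298e-01 -4.57001233e-01 -5.74092197e+02]
 [ 2.15425783e-02  7.70257399e-01  6.37369168e-01  6.31441443e+02]
 [ 0.00000000e+00  0.00000000e+00  0.00000000e+00  
[... 217 characters left out ...]
.57407343e-02  3.99895430e+02]
 [-9.99795319e-01 -1.19722307e-02  1.63090890e-02 -1.65147227e+02]
 [ 1.52210686e-02  8.59405549e-02  9.96183989e-01  9.81530594e+02]
 [ 0.00000000e+00  0.00000000e+00  0.00000000e+00  1.00000000e+00]] ['pixels', 'z_map', 'K', 'pose']
wrist [[339.6585034    0.         319.21842025]
 [  0.         339.6585034  233.07022007]
 [  0.           0.           1.        ]] [[ 3.13781936e-01  9.17449103e-01  2.44597711e-01  2.66072983e+02]
 [-9.49494389e-01  3.03500903e-01  7.96718696e-02 -5.96320897e+02]
 [-1.14074085e-03 -2.57243748e-01  9.66345876e-01  3.74657846e+02]
 [ 0.00000000e+00  0.00000000e+00  0.00000000e+00  1.00000000e+00]] ['pixels', 'z_map', 'K', 'pose']
```

View pics/scene0.png

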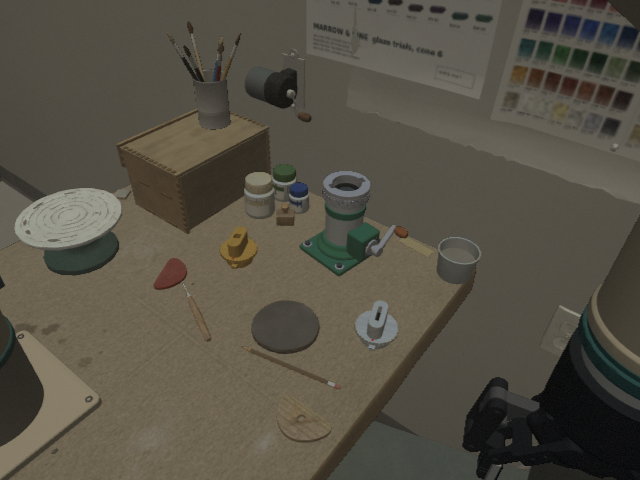

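View pics/top0.png

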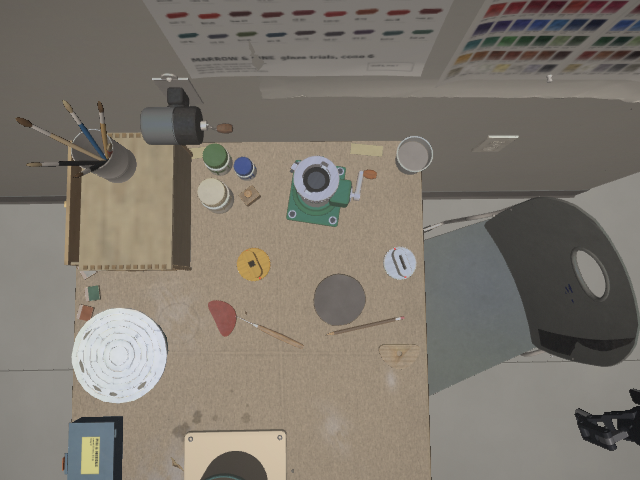

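View pics/wrist0.png

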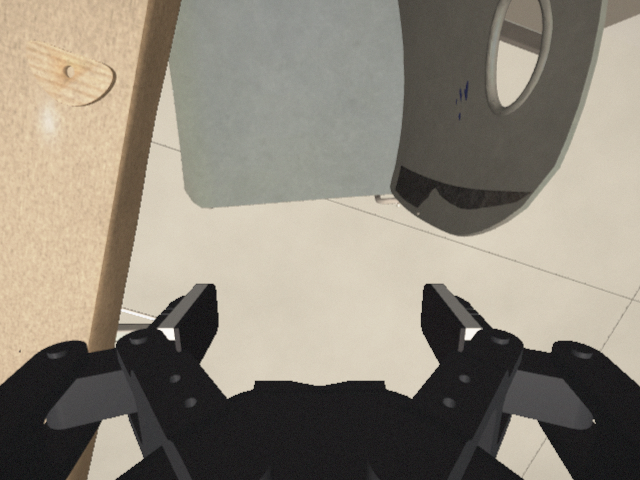

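The scene view shows the brass cap at about (238,250), the extruder mouth at (346,185) and the grey spare cap at (377,325). In the top view they are at (253,264), (316,180) and (400,263). I'll zoom in next.

```bash
python3 - <<'E'
from h import *
d=load('top0');p=d['pixels'][:,:,::-1]
a=cv2.resize(p[145:235,270:390],None,fx=6,fy=6,interpolation=cv2.INTER_CUBIC)
cv2.imwrite('pics/c1.png',a)
a=cv2.resize(p[240:290,225:285],None,fx=8,fy=8,interpolation=cv2.INTER_CUBIC)
cv2.imwrite('pics/c2.png',a)
s=load('scene0')['pixels'][:,:,::-1]
cv2.imwrite('pics/c3.png',cv2.resize(s[160:280,290:410],None,fx=5,fy=5,interpolation=cv2.INTER_CUBIC))
for u,v in [(253,264),(262,270),(246,262)]: print(bydepth(d,u,v))
for u,v in [(316,162),(300,172),(316,199),(335,190),(337,175)]: print('ring',bydepth(d,u,v))
E
```

```text
[440.72929004 -41.67702976  42.62454904]
[428.69916848 -58.68613909  32.96894973]
[444.16719254 -29.95747083  58.79850795]
ring [ 621.20772577 -170.63823207  148.1587561 ]
ring [ 602.61695866 -141.254883    149.27046076]
ring [ 552.39709112 -169.785511    149.98613986]
ring [ 568.85328765 -204.55951841  148.62064898]
ring [ 596.5963517 -208.6579171  148.4588941]
```

View pics/c1.png

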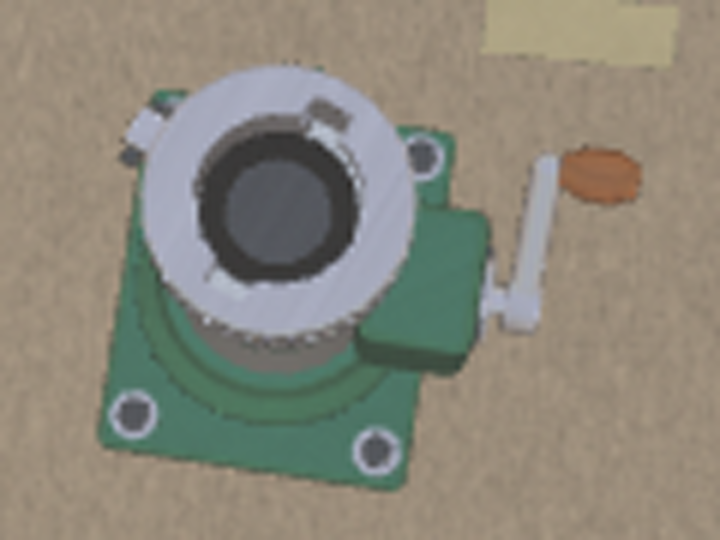

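View pics/c2.png

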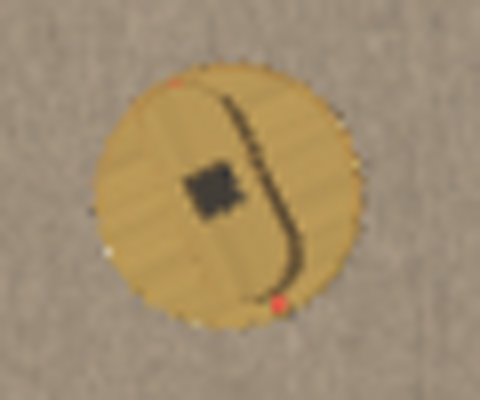

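View pics/c3.png

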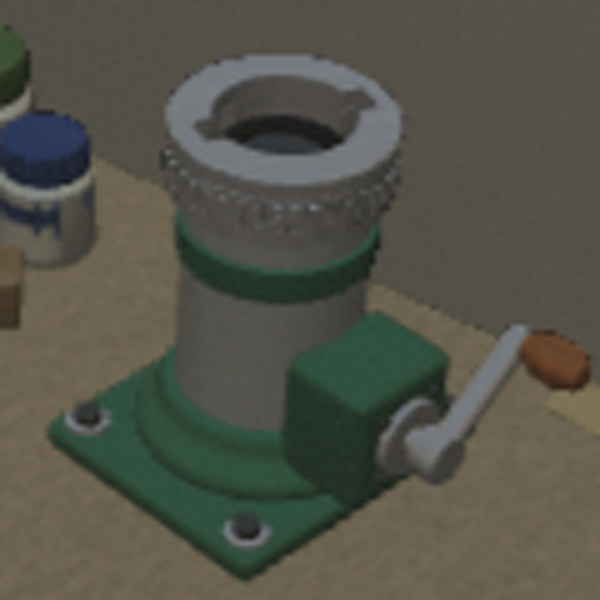

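The mouth's slots lie at about (325,164) and (308,192) in the top view. The brass cap's red dots are at (247,250) and (260,278). Next I'll measure these.

```bash
cat >> h.py <<'E'
def cloud(d):
    K=np.array(d['K']);T=np.array(d['pose']);z=d['z_map']
    v,u=np.mgrid[:480,:640]
    P=np.stack([(u-K[0,2])/K[0,0]*z,-(v-K[1,2])/K[1,1]*z,-z],-1)@T[:3,:3].T+T[:3,3]
    P[z==0]=np.nan
    return P
def circ(p):
    # min enclosing circle
    return cv2.minEnclosingCircle(p.astype(np.float32))
E
python3 - <<'E'
from h import *
for t in ['top0','scene0']:
    d=load(t); P=cloud(d)
    m=(abs(P[...,2]-149)<4)&(np.hypot(P[...,0]-587,P[...,1]+172)<60)
    q=P[m]; print(t,'ring z',np.median(q[:,2]),circ(q[:,:2]),m.sum())
    # outline by pixel: contour of ring pixels cast on z=150
    c=max(cv2.findContours(m.astype(np.uint8),cv2.RETR_EXTERNAL,cv2.CHAIN_APPROX_NONE)[0],key=len)[:,0]
    w=np.array([onplane(d,u,v,150)[:2] for u,v in c]); print(circ(w))
    hsv=cv2.cvtColor(d['pixels'],cv2.COLOR_RGB2HSV)
    b=cv2.inRange(hsv,(15,120,60),(32,255,255))
    n,l,s,ce=cv2.connectedComponentsWithStats(b)
    i=[j for j in range(1,n) if s[j,4]>60]; print([(s[j].tolist()) for j in i])
    near=(np.hypot(P[...,0]-440,P[...,1]+43)<60)
    f=near&(abs(P[...,2]-30.8)<3); print('flange',circ(P[f][:,:2]),np.median(P[f][:,2]))
    bo=near&(abs(P[...,2]-58.8)<3); r=cv2.minAreaRect(P[bo][:,:2].astype(np.float32)); print('boss',r,bo.sum())
    fi=near&(P[...,2]>20)&(P[...,2]<64); 
    c=max(cv2.findContours(fi.astype(np.uint8),cv2.RETR_EXTERNAL,cv2.CHAIN_APPROX_NONE)[0],key=len)[:,0]
    w=np.array([onplane(d,u,v,30.8)[:2] for u,v in c]); print(circ(w))
    red=cv2.inRange(hsv,(0,130,100),(9,255,255))|cv2.inRange(hsv,(172,130,100),(180,255,255))
    red[~cv2.dilate(near.astype(np.uint8),np.ones((3,3))).astype(bool)]=0
    n,l,s,ce=cv2.connectedComponentsWithStats(red)
    for j in range(1,n): print('red',s[j,4],ce[j],onplane(d,*ce[j],30.8))
d=load('top0')
a=onplane(d,325,163.7,150);b=onplane(d,308,192.5,150);print(a,b,(a+b)/2,np.arctan2(*(a-b)[1::-1]))
a=onplane(d,247,250.3,30.8);b=onplane(d,259.9,278.1,30.8);print(a,b,(a+b)/2,np.arctan2(*(a-b)[1::-1]))
E
```

```text
top0 ring z 149.81869897207798 ((591.8085327148438, -169.97024536132812), 42.50019073486328) 961
((591.0809326171875, -169.93516540527344), 42.38093948364258)
[[237, 248, 33, 33, 813]]
flange ((441.6136474609375, -40.269859313964844), 34.35002136230469) 30.554175148419063
boss ((441.2008361816406, -40.2321662902832), (57.00734329223633, 23.925735473632812), 24.649486541748047) 270
((441.23187255859375, -40.50316619873047), 34.4979362487793)
red 4 [259.5 277.5] [413.56291241 -53.32174564  30.8       ]
scene0 ring z 150.74072540523085 ((589.2677612304688, -170.3636932373047), 43.033504486083984) 780
((587.69677734375, -172.41677856445312), 46.3460807800293)
[[512, 66, 15, 13, 140], [220, 227, 37, 42, 1013]]
flange ((437.87054443359375, -39.62419891357422), 35.606109619140625) 31.62949592305017
boss ((438.4748840332031, -40.03985595703125), (58.5677375793457, 24.493898391723633), 24.836692810058594) 245
((449.52313232421875, -32.81076431274414), 51.78692626953125)
red 2 [232.5 258. ] [413.15939813 -51.49704414  30.8       ]
[ 617.40520174 -187.00766953  150.        ] [ 564.47852769 -155.42353085  150.        ] [ 590.94186472 -171.21560019  150.        ] -0.5380284009564188
[469.44871127 -27.88307146  30.8       ] [412.33261197 -54.13298414  30.8       ] [440.89066162 -41.0080278   30.8       ] 0.4307992025444377
```

```bash
cat >> h.py <<'E'
from scipy.spatial.transform import Rotation as R
def Rd(yaw): return R.from_euler('xyz',[np.pi,0,yaw])
def rel(p0,yaw0,p1,yaw1):
    s=Rd(yaw0).inv().apply(np.array(p1,float)-p0)
    return np.round(s,1), round(-np.degrees(yaw1-yaw0),2)
E
python3 - <<'E'
from h import *
p0=[203.756,-617.253,231.313]; y0=-1.2515
print(rel(p0,y0,[440.5,-40.3,170],2.003))
E
```

```text
(array([-473.5, -405.9,   61.3]), np.float64(-186.47))
```

Call:
{"name": "arm_command", "arguments": {"rows": [[[-18,-16,0,0,0,-7],[-36,-31,0,0,0,-14],[-54,-47,0,0,0,-21],[-72,-62,0,0,0,-28],[-90,-78,0,0,0,-35],[-108,-93,0,0,0,-42],[-126,-109,0,0,0,-49],[-144,-124,0,0,0,-56],[-162,-140,0,0,0,-63],[-180,-155,0,0,0,-70],[-198,-171,0,0,0,-77],[-216,-186,0,0,0,-84],[-237,-203,0,0,0,-91],[-237,-203,0,0,0,-91]]], "claw": 1}}

```text
clock: 1.32
eef_pos: [324.1, -323.5, 231.4]
tool_rot: [-3.139, -0.002, 0.348]
force: [-0.7, 0.5, 1.2]
width: 85.6
```

```bash
python3 - <<'E'
from h import *
p0=np.array([203.756,-617.253,231.313]); y0=-1.2515
p=p0+Rd(y0).apply([-237,-203,0]);y=y0+np.radians(91);print(p,y,rel(p,y,[440.5,-40.3,170],2.003))
E
```

```text
[ 322.10172472 -328.51039933  231.313     ] 0.3367496193148398 (array([ 207. , -232.9,   61.3]), np.float64(-95.47))
```

Call:
{"name": "arm_command", "arguments": {"rows": [[[16,-18,0,0,0,-7],[32,-36,0,0,0,-14],[48,-54,0,0,0,-21],[64,-72,0,0,0,-28],[80,-90,5,0,0,-35],[96,-108,10,0,0,-42],[112,-126,15,0,0,-49],[128,-144,20,0,0,-56],[144,-162,30,0,0,-63],[160,-180,40,0,0,-70],[176,-198,50,0,0,-77],[192,-216,60,0,0,-84],[207,-233,61.3,0,0,-91],[207,-233,61.3,0,0,-95.5],[207,-233,61.3,0,0,-95.5],[207,-233,61.3,0,0,-95.5]]]}}

```text
clock: 2.65
eef_pos: [440.5, -40.8, 169.7]
tool_rot: [-3.141, -0.0, 2.0]
force: [0.0, -0.8, 0.8]
width: 85.0
```

```bash
python3 - <<'E'
from h import *
s=sensors.read_state();print(s['qpos'],s['eef_pos'],s['tool_rot'],s['force'])
d=grab('wrist','wrist1')
P=cloud(d)
near=(np.hypot(P[...,0]-440,P[...,1]+40)<50)
for lo,hi in [(27,34),(55,62)]:
    f=near&(P[...,2]>lo)&(P[...,2]<hi); print(f.sum(),np.median(P[f][:,2]) if f.any() else 0, circ(P[f][:,:2]),cv2.minAreaRect(P[f][:,:2].astype(np.float32)))
E
```

```text
[ 0.6021115   0.55138508 -0.82418645  2.12352049  0.619757    0.72357991
  1.36644893] [440.51998479 -40.81255384 169.71129148] [-3.14066485e+00 -2.28969289e-04  1.99987098e+00] [ 0.01107679 -0.8253604   0.78566563]
2796 32.40723549494686 ((440.9555358886719, -38.81902313232422), 34.596336364746094) ((439.6568603515625, -39.58204650878906), (66.16513061523438, 68.4313735961914), 24.847492218017578)
1847 60.46215915831405 ((441.0450439453125, -39.474281311035156), 29.06917381286621) ((440.8609619140625, -39.0716552734375), (58.11521911621094, 23.726924896240234), 23.920259475708008)
```

View pics/wrist1.png

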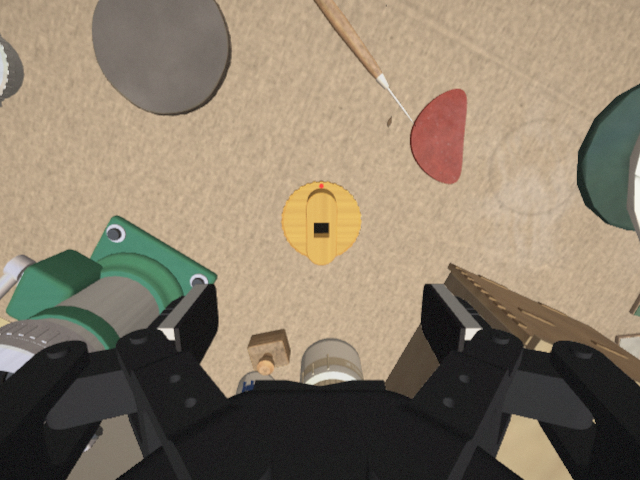

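The wrist view shows the brass cap centred below, at about (321,223), with its boss along the image's vertical. The jaws will close on the flats. Position agrees across views to 1–2 mm.

Call:
{"name": "arm_command", "arguments": {"rows": [[[0.7,0.6,25,0,0,0],[0.7,0.6,55,0,0,0],[0.7,0.6,85,0,0,0],[0.7,0.6,110,0,0,0],[0.7,0.6,125,0,0,0],[0.7,0.6,132,0,0,0],[0.7,0.6,135,0,0,0],[0.7,0.6,135,0,0,0],[0.7,0.6,135,0,0,0]]]}}

```text
clock: 3.45
eef_pos: [441.7, -39.8, 35.8]
tool_rot: [3.14, 0.001, 2.002]
force: [-0.6, -0.4, -0.1]
width: 85.4
```

Call:
{"name": "arm_command", "arguments": {"rows": [[[0,0,0,0,0,0],[0,0,0,0,0,0],[0,0,0,0,0,0],[0,0,0,0,0,0],[0,0,0,0,0,0],[0,0,0,0,0,0],[0,0,0,0,0,0],[0,0,0,0,0,0],[0,0,0,0,0,0],[0,0,0,0,0,0]]], "claw": -1}}

```text
clock: 4.28
eef_pos: [441.2, -39.4, 35.4]
tool_rot: [3.141, 0.001, 2.003]
force: [-0.8, 0.4, 5.2]
width: 23.0
```

Call:
{"name": "arm_command", "arguments": {"rows": [[[0,0,-8,0,0,0],[0,0,-25,0,0,0],[0,0,-50,0,0,0],[0,0,-80,0,0,0],[0,0,-110,0,0,0],[0,0,-140,0,0,0],[0,0,-165,0,0,0],[0,0,-180,0,0,0],[0,0,-185,0,0,0],[0,0,-185,0,0,0]]]}}

```text
clock: 5.12
eef_pos: [441.5, -39.7, 220.7]
tool_rot: [3.14, 0.001, 2.002]
force: [0.2, 1.1, -2.6]
width: 22.9
```

```bash
python3 - <<'E'
from h import *
s=sensors.read_state();print(s['qpos'],s['eef_pos'],s['tool_rot'],s['force'],s['width'])
d=grab('wrist','wrist2'); d2=grab('top','top2');d3=grab('scene','scene2')
for d in (d,d2,d3):
    P=cloud(d); hsv=cv2.cvtColor(d['pixels'],cv2.COLOR_RGB2HSV)
    b=(cv2.inRange(hsv,(12,110,50),(34,255,255))>0)&(np.hypot(P[...,0]-440,P[...,1]+40)<60)&(P[...,2]>150)
    q=P[b]; print(b.sum(),np.percentile(q[:,2],[5,25,50,75,95]) if b.any() else 0)
    f=q[abs(q[:,2]-(s['eef_pos'][2]-4))<6] if b.any() else q
    if len(f): print(len(f),np.median(f[:,2]),circ(f[:,:2]))
E
```

```text
[ 0.67329346  0.47886619 -0.90962124  2.06456405  0.5138517   0.8356348
  1.46334871] [441.45458512 -39.69970881 220.68087449] [3.14018403e+00 1.37272508e-03 2.00234501e+00] [ 0.19022002  1.13684314 -2.57512036] 22.904646248661876
13352 [216.35340322 217.82588648 243.97916534 245.7961316  246.54122366]
5375 217.61244846195532 ((440.7015686035156, -40.00015640258789), 34.399471282958984)
196 [211.85191347 213.5545135  214.74600178 215.92757955 238.10488515]
170 214.5426956037984 ((431.0659484863281, -66.1413803100586), 18.758403778076172)
1177 [191.822596   210.93704156 215.61796125 233.17144852 244.05826832]
498 215.31845797567425 ((437.8950500488281, -41.35707473754883), 34.77716064453125)
```

View pics/wrist2.png

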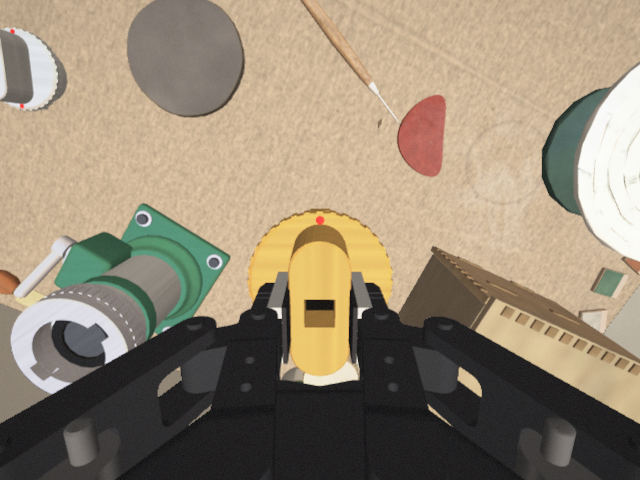

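View pics/scene2.png

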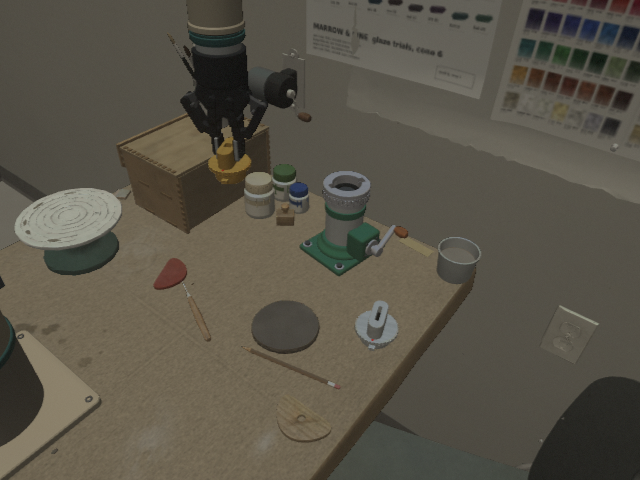

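The wrist view shows the cap held level by its boss, with the square hole at (320,313). The mouth is at about (83,335), with its slots near (100,335) and (48,370). I'll measure the ring from this view too.

```bash
python3 - <<'E'
from h import *
d=load('wrist2');p=d['pixels'][:,:,::-1]
cv2.imwrite('pics/c4.png',cv2.resize(p[270:410,0:160],None,fx=5,fy=5,interpolation=cv2.INTER_CUBIC)[:600])
P=cloud(d)
m=(abs(P[...,2]-150)<5)&(np.hypot(P[...,0]-590,P[...,1]+171)<60)
q=P[m];print(m.sum(),np.median(q[:,2]),circ(q[:,:2]))
E
```

```text
5105 151.73317951330475 ((590.409912109375, -169.30113220214844), 42.463565826416016)
```

View pics/c4.png

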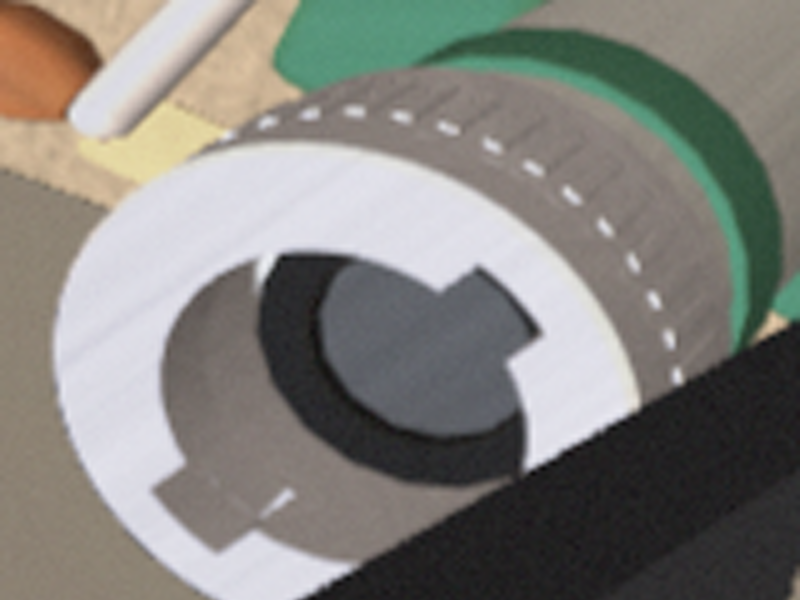

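```bash
python3 - <<'E'
from h import *
d=load('wrist2')
f=lambda x,y: onplane(d,(x+.5)/5-.5,(y+.5)/5-.5+270,151.5)
c=[f(480,268),f(540,332),f(155,490),f(218,552)]
a=(c[0]+c[1])/2;b=(c[2]+c[3])/2
print(a,b,(a+b)/2,np.linalg.norm(a-b),np.degrees(np.arctan2(*(b-a)[1::-1])))
for i,j in((0,1),(2,3)):
    e=c[i]-c[j];print(np.linalg.norm(e),np.degrees(np.arctan2(e[1],e[0]))-90)
P=cloud(d)
m=(abs(P[...,2]-151.5)<4)&(np.hypot(P[...,0]-590,P[...,1]+171)<60)
q=P[m][:,:2]; t=q-np.array([590.5,-170]); r=np.hypot(*t.T)
# inner bore edge: least-squares on min radii by angle bin, outer likewise (visible arc)
an=np.degrees(np.arctan2(t[:,1],t[:,0]))
ins=[];out=[]
for k in range(-180,180,6):
    s=(an>=k)&(an<k+6)
    if s.sum()>15: ins.append(q[s][r[s].argmin()]);out.append(q[s][r[s].argmax()]);print(k,round(r[s].min(),1),round(r[s].max(),1),end=' | ')
E
```

```text
[ 563.39867452 -152.92895187  151.5       ] [ 619.03642003 -186.42007335  151.5       ] [ 591.21754728 -169.67451261  151.5       ] 64.94007964424877 -31.045823207654504
12.194489912465201 -211.46856155853476
12.693469626772352 -212.0237878161467
-180 25.2 41.9 | -174 24.3 42.0 | -168 25.2 41.9 | -162 25.0 41.6 | -156 25.0 41.5 | -150 25.3 41.2 | -144 25.0 41.3 | -138 25.2 41.2 | -132 25.1 41.0 | -126 25.2 40.9 | -120 25.0 41.1 | -114 24.7 41.1 | -108 24.9 41.1 | -102 24.6 41.2 | -96 24.8 41.4 | -90 24.2 41.8 | -84 24.9 40.6 | -78 24.5 40.8 | -72 24.3 40.9 | -66 24.5 40.5 | -60 24.0 40.3 | -54 24.4 40.6 | -48 25.3 41.2 | -42 32.0 40.7 | -36 32.2 42.0 | -30 32.3 41.6 | -24 32.2 41.8 | -18 25.0 41.8 | -12 25.6 41.9 | -6 25.6 41.8 | 0 25.6 37.0 | 6 26.2 31.0 | 12 25.3 29.1 | 96 26.2 31.0 | 102 25.8 34.8 | 108 26.5 42.9 | 114 26.3 43.1 | 120 26.0 43.0 | 126 26.5 42.6 | 132 27.2 43.0 | 138 33.7 42.5 | 144 32.8 42.8 | 150 32.4 42.7 | 156 27.3 42.7 | 162 25.4 42.2 | 168 24.9 42.3 | 174 25.2 41.9 |
```

```bash
python3 - <<'E'
from h import *
p=np.array([322.10172472,-328.51039933,231.313]);y=0.33675
p=p+Rd(y).apply([207,-233,61.3]);y+=np.radians(95.5)
p=p+Rd(y).apply([.7,.6,135-185]);print(p,y,rel(p,y,[590.8,-169.7,220],-.546+np.pi/2))
E
```

```text
[440.73821795 -39.31287254 220.013     ] 2.003539435654585 (array([-181.3,   81.5,    0. ]), np.float64(56.08))
```

Call:
{"name": "arm_command", "arguments": {"rows": [[[-8,4,0,0,0,3],[-25,11,0,0,0,9],[-45,20,0,0,0,15],[-65,29,0,0,0,21],[-85,38,0,0,0,27],[-105,47,0,0,0,33],[-125,56,0,0,0,39],[-145,65,0,0,0,45],[-162,73,0,0,0,50],[-174,78,0,0,0,54],[-181.3,81.5,0,0,0,56],[-181.3,81.5,0,0,0,56],[-181.3,81.5,0,0,0,56]]]}}

```text
clock: 6.35
eef_pos: [590.2, -169.1, 218.8]
tool_rot: [-3.139, 0.001, 1.028]
force: [-0.2, 0.1, -1.8]
width: 23.0
```

```bash
python3 - <<'E'
from h import *
s=sensors.read_state();print(s['qpos'],s['eef_pos'],s['tool_rot'],s['force'],s['torque'],s['width'])
d=grab('wrist','wrist3'); d3=grab('scene','scene3')
cv2.imwrite('pics/c5.png',cv2.resize(d3['pixels'][80:260,270:430,::-1],None,fx=3.3,fy=3.3,interpolation=cv2.INTER_CUBIC))
P=cloud(d); hsv=cv2.cvtColor(d['pixels'],cv2.COLOR_RGB2HSV)
b=(cv2.inRange(hsv,(12,110,50),(34,255,255))>0)&(P[...,2]>205)&(P[...,2]<225);print(circ(P[b][:,:2]))
for dd in (d,d3):
  P=cloud(dd)
  m=(abs(P[...,2]-151)<4)&(np.hypot(P[...,0]-590.5,P[...,1]+170)<50);print(m.sum())
  if m.sum()>50: print(circ(P[m][:,:2]))
E
```

```text
[ 0.57915501  0.64524312 -0.57349768  1.62385471  0.39889384  0.99459514
  0.90388479] [ 590.16474189 -169.13138891  218.75033379] [-3.13897395e+00  5.19427641e-04  1.02776476e+00] [-0.19123702  0.06229646 -1.76361407] [0.0266608  0.00988773 0.00322612] 22.979657707721685
((589.7515869140625, -168.10203552246094), 34.331809997558594)
2936
((588.7327270507812, -168.5147705078125), 41.630210876464844)
686
((587.451171875, -169.78732299804688), 43.285926818847656)
```

View pics/wrist3.png

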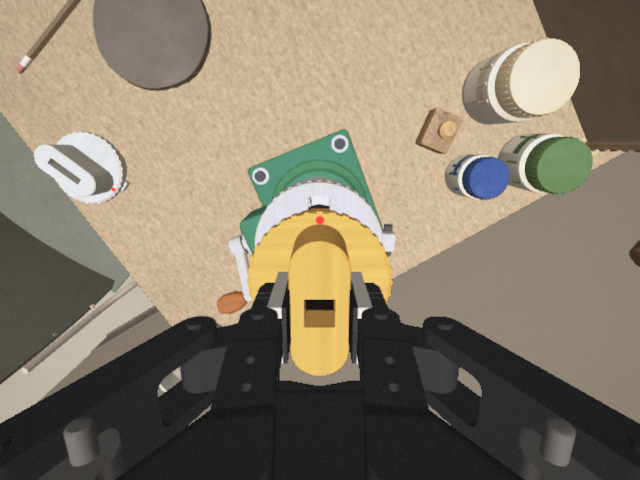

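View pics/c5.png

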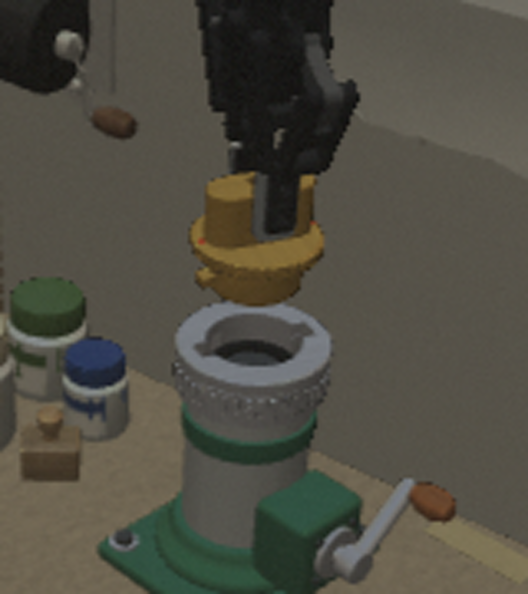

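The wrist view shows the near slot at (319,200), right under the red dot at (320,220). I'll refine the centre offset with a circle fit in this same view.

```bash
python3 - <<'E'
from h import *
from scipy.optimize import least_squares
d=load('wrist3');P=cloud(d)
m=(abs(P[...,2]-151)<4)&(np.hypot(P[...,0]-590.5,P[...,1]+170)<50)
q=P[m];print(np.median(q[:,2]))
c0=np.array([590,-169.]);t=q[:,:2]-c0;r=np.hypot(*t.T);an=np.degrees(np.arctan2(t[:,1],t[:,0]))
o=[]
for k in range(-180,180,4):
    s=(an>=k)&(an<k+4)
    if s.sum()>10 and r[s].max()>39: o.append(q[s][r[s].argmax(),:2]);print(k,end=' ')
o=np.array(o)
f=least_squares(lambda x:np.hypot(o[:,0]-x[0],o[:,1]-x[1])-42,c0);print(f.x,np.sqrt(np.mean(f.fun**2)))
f=least_squares(lambda x:np.hypot(o[:,0]-x[0],o[:,1]-x[1])-x[2],[*c0,42],loss='soft_l1');print(f.x)
# cap flange fit
hsv=cv2.cvtColor(d['pixels'],cv2.COLOR_RGB2HSV)
b=(cv2.inRange(hsv,(12,110,50),(34,255,255))>0)&(P[...,2]>208)&(P[...,2]<222)
q=P[b];print(np.median(q[:,2]));t=q[:,:2]-c0;r=np.hypot(*t.T);an=np.degrees(np.arctan2(t[:,1],t[:,0]))
o=np.array([q[s][r[s].argmax(),:2] for k in range(-180,180,4) for s in [(an>=k)&(an<k+4)] if s.sum()>10 and r[s].max()>31])
f=least_squares(lambda x:np.hypot(o[:,0]-x[0],o[:,1]-x[1])-34,c0);print('cap',len(o),f.x,np.sqrt(np.mean(f.fun**2)))
c=cv2.resize(d['pixels'][180:240,270:370,::-1],None,fx=8,fy=8,interpolation=cv2.INTER_CUBIC);cv2.imwrite('pics/c6.png',c)
E
```

```text
151.60930413036164
-180 -176 -172 -168 -164 -160 -156 -152 -148 -144 -140 -136 -132 -128 -124 60 64 68 72 76 80 84 88 92 96 100 104 108 112 116 120 124 128 132 136 140 144 148 152 156 160 164 168 172 176 [ 591.36004873 -169.74743789] 0.16622497893461377
[ 591.01119381 -169.54505191   41.68295713]
215.68844737204972
cap 52 [ 589.64524863 -168.10806289] 0.2522615470115564
```

View pics/c6.png

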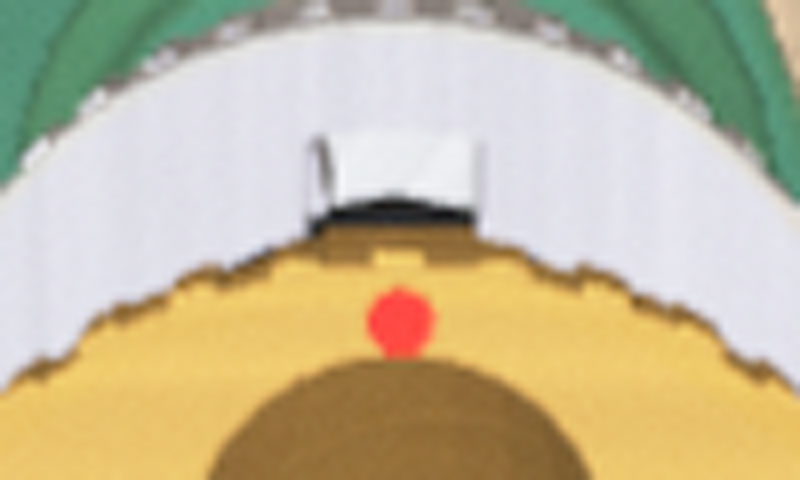

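Call:
{"name": "arm_command", "arguments": {"rows": [[[0,0.5,5,0,0,0],[-0.3,1.7,15,0,0,0],[-0.3,1.7,24,0,0,0],[-0.3,1.7,30,0,0,0],[-0.3,1.7,34,0,0,0],[-0.3,1.7,36,0,0,0],[-0.3,1.7,37,0,0,0],[-0.3,1.7,37,0,0,0],[-0.3,1.7,37,0,0,0]]]}}

```text
clock: 7.2
eef_pos: [592.5, -171.0, 183.3]
tool_rot: [3.141, -0.0, 1.026]
force: [-0.9, -0.3, -2.1]
width: 22.8
```

```bash
python3 - <<'E'
from h import *
s=sensors.read_state();print(s['eef_pos'],s['tool_rot'],s['force'],s['torque'],s['width'])
d=grab('wrist','wrist4'); d3=grab('scene','scene4')
a=cv2.resize(d['pixels'][170:320,230:410,::-1],None,fx=4,fy=4,interpolation=cv2.INTER_CUBIC);cv2.imwrite('pics/c7.png',a)
cv2.imwrite('pics/c8.png',cv2.resize(d3['pixels'][100:220,290:410,::-1],None,fx=5,fy=5,interpolation=cv2.INTER_CUBIC))
E
```

```text
[ 592.52625263 -171.04837542  183.28784575] [ 3.14105826e+00 -2.43927846e-04  1.02564647e+00] [-0.90149843 -0.25081748 -2.07280849] [ 0.02259513  0.01604034 -0.00683538] 22.81684790903047
```

View pics/c7.png

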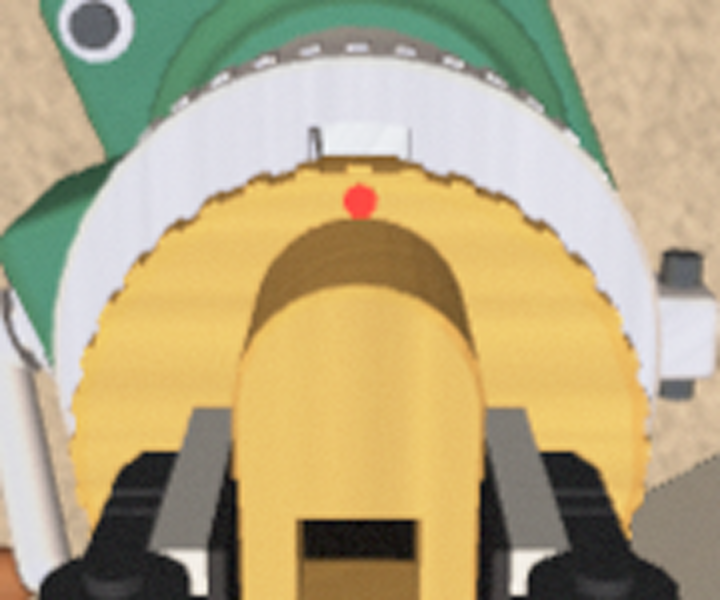

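View pics/c8.png

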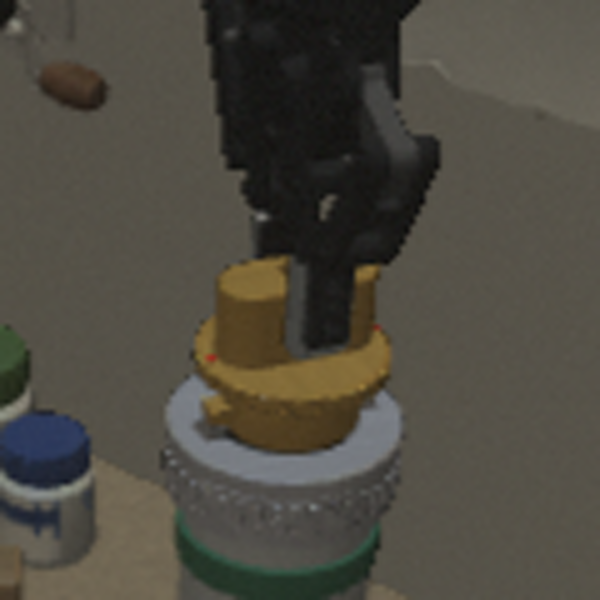

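The plug tip is in the bore with no contact force, and the lug stands over the slot in both views. I'll keep going down gently.

Call:
{"name": "arm_command", "arguments": {"rows": [[[0,0,1,0,0,0],[0,0,2,0,0,0],[0,0,3,0,0,0],[0,0,4,0,0,0],[0,0,5,0,0,0],[0,0,5,0,0,0]]]}}

```text
clock: 7.8
eef_pos: [592.2, -171.1, 177.7]
tool_rot: [-3.141, 0.0, 1.026]
force: [-0.6, -0.7, -2.1]
width: 22.9
```

Call:
{"name": "arm_command", "arguments": {"rows": [[[0,0,0.7,0,0,0],[0,0,1.4,0,0,0],[0,0,2,0,0,0],[0,0,2,0,0,0]]]}}

```text
clock: 8.13
eef_pos: [592.2, -171.1, 175.9]
tool_rot: [-3.141, 0.0, 1.026]
force: [-0.0, 1.0, -0.8]
width: 22.4
```

Call:
{"name": "arm_command", "arguments": {"rows": [[[0,0,0.7,0,0,0],[0,0,1.4,0,0,0],[0,0,2,0,0,0],[0,0,2,0,0,0]]]}}

```text
clock: 8.47
eef_pos: [592.2, -171.1, 173.8]
tool_rot: [-3.141, 0.0, 1.026]
force: [-1.2, 0.2, -0.9]
width: 23.0
```

Call:
{"name": "arm_command", "arguments": {"rows": [[[0,0,0.7,0,0,0],[0,0,1.4,0,0,0],[0,0,2.1,0,0,0],[0,0,2.8,0,0,0],[0,0,3.5,0,0,0],[0,0,4,0,0,0],[0,0,4,0,0,0]]]}}

```text
clock: 9.05
eef_pos: [592.2, -171.1, 169.9]
tool_rot: [-3.141, 0.0, 1.026]
force: [-1.9, -0.7, -0.8]
width: 22.8
```

Call:
{"name": "arm_command", "arguments": {"rows": [[[0,0,0.6,0,0,0],[0,0,1.2,0,0,0],[0,0,1.8,0,0,0],[0,0,2,0,0,0],[0,0,2,0,0,0]]]}}

```text
clock: 9.47
eef_pos: [592.2, -171.1, 168.5]
tool_rot: [3.141, 0.0, 1.026]
force: [-3.1, 0.7, 5.4]
width: 22.6
```

Call:
{"name": "arm_command", "arguments": {"rows": [[[0,0,0.6,0,0,0],[0,0,1.2,0,0,0],[0,0,1.8,0,0,0],[0,0,2.2,0,0,0],[0,0,2.2,0,0,0]]]}}

```text
clock: 9.88
eef_pos: [592.2, -171.0, 166.6]
tool_rot: [3.141, 0.0, 1.026]
force: [-3.9, -0.1, 6.1]
width: 22.8
```

Call:
{"name": "arm_command", "arguments": {"rows": [[[0,0,0.5,0,0,0],[0,0,1,0,0,0],[0,0,1.5,0,0,0],[0,0,1.5,0,0,0]]]}}

```text
clock: 10.22
eef_pos: [592.3, -171.0, 165.4]
tool_rot: [3.141, 0.0, 1.026]
force: [-4.6, 0.8, 8.9]
width: 22.8
```

Call:
{"name": "arm_command", "arguments": {"rows": [[[0,0,0.5,0,0,0],[0,0,1,0,0,0],[0,0,1,0,0,0],[0,0,1,0,0,0]]]}}

```text
clock: 10.55
eef_pos: [592.3, -171.0, 164.5]
tool_rot: [3.141, 0.0, 1.026]
force: [-3.0, 0.3, 9.8]
width: 22.9
```

```bash
python3 - <<'E'
from h import *
s=sensors.read_state();print(s['eef_pos'],s['tool_rot'],s['force'],s['torque'],s['width'],s['qpos'])
d=grab('wrist','wrist5'); d3=grab('scene','scene5')
a=cv2.resize(d['pixels'][170:320,230:410,::-1],None,fx=4,fy=4,interpolation=cv2.INTER_CUBIC);cv2.imwrite('pics/c9.png',a)
cv2.imwrite('pics/c10.png',cv2.resize(d3['pixels'][100:220,290:410,::-1],None,fx=5,fy=5,interpolation=cv2.INTER_CUBIC))
E
```

```text
[ 592.25795483 -170.99186037  164.54698621] [3.14101695e+00 4.03418953e-04 1.02567614e+00] [-3.01807132  0.31083059  9.79050137] [-0.02855356  1.17897133 -0.01127532] 22.89245302021812 [ 0.56012539  0.70726781 -0.5404248   1.67262936  0.44666686  0.88707004
  0.8642336 ]
```

View pics/c10.png

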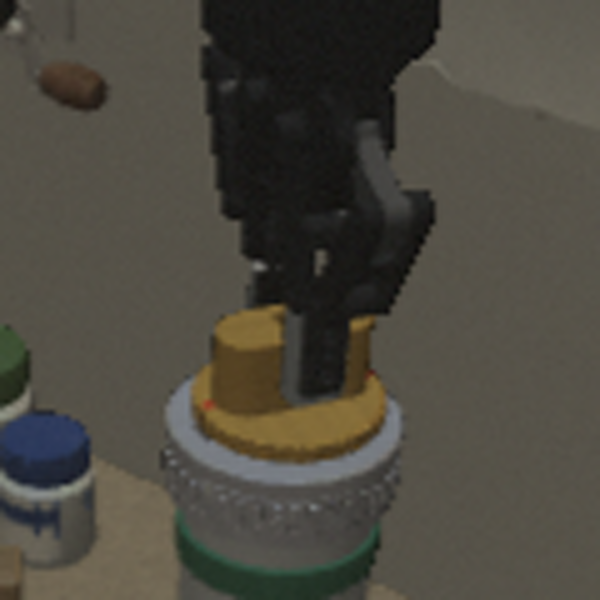

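Call:
{"name": "arm_command", "arguments": {"rows": [[[0,0,0.2,0,0,2],[0,0,0.3,0,0,4],[0,0,0.3,0,0,6],[0,0,0.3,0,0,8],[0,0,0.3,0,0,10],[0,0,0.3,0,0,12],[0,0,0.3,0,0,12]]]}}

```text
clock: 11.23
eef_pos: [592.0, -170.6, 164.0]
tool_rot: [-3.142, 0.001, 0.815]
force: [-5.0, 1.3, 9.0]
width: 23.1
```

```bash
python3 - <<'E'
from h import *
s=sensors.read_state();print(s['eef_pos'],s['tool_rot'],s['force'],s['torque'],s['width'])
E
```

```text
[ 592.00356654 -170.60569331  164.03401787] [-3.14157577e+00  5.04069687e-04  8.15379402e-01] [-4.9734139   1.34350776  8.99862565] [0.20860645 1.21638412 0.00526381] 23.07401513258322
```

Call:
{"name": "arm_command", "arguments": {"rows": [[[-0.1,-0.2,0,0,0,3],[-0.2,-0.4,0,0,0,7],[-0.3,-0.6,0,0,0,11],[-0.3,-0.6,0,0,0,15],[-0.3,-0.6,0,0,0,19],[-0.3,-0.6,0,0,0,23],[-0.3,-0.6,0,0,0,27],[-0.3,-0.6,0,0,0,30],[-0.3,-0.6,0,0,0,30]]]}}

```text
clock: 11.98
eef_pos: [591.4, -170.8, 164.1]
tool_rot: [3.141, 0.0, 0.291]
force: [-4.6, 0.3, 9.2]
width: 22.7
```

```bash
python3 - <<'E'
from h import *
s=sensors.read_state();print(s['eef_pos'],s['tool_rot'],s['force'],s['torque'],s['width'])
E
```

```text
[ 591.39961869 -170.80928891  164.07470168] [3.14083486e+00 4.81416432e-04 2.90758945e-01] [-4.61647246  0.26190498  9.20795738] [ 0.08396735  1.23058489 -0.12791554] 22.66001321314853
```

Call:
{"name": "arm_command", "arguments": {"rows": [[[0,0,0,0,0,3],[0,0,0,0,0,6],[0,0,0,0,0,9],[0,0,0,0,0,12],[0,0,0,0,0,15],[0,0,0,0,0,17],[0,0,0,0,0,17]]]}}

```text
clock: 12.57
eef_pos: [591.1, -170.8, 164.0]
tool_rot: [3.141, 0.001, -0.005]
force: [-6.3, 0.6, 10.3]
width: 22.9
```

```bash
python3 - <<'E'
from h import *
s=sensors.read_state();print(s['eef_pos'],s['tool_rot'],s['force'],s['torque'],s['width'])
E
```

```text
[ 591.06540831 -170.75296081  163.97190725] [ 3.14099748e+00  9.29928090e-04 -5.05394267e-03] [-6.28681552  0.61314895 10.32410129] [ 0.12175041  1.29656895 -0.04132177] 22.899195751296524
```

Call:
{"name": "arm_command", "arguments": {"rows": [[[0,0,0,0,0,1],[0,0,0,0,0,2],[0,0,0,0,0,2],[0,0,0,0,0,2]]]}}

```text
clock: 12.9
eef_pos: [591.0, -170.7, 164.0]
tool_rot: [3.141, 0.001, -0.038]
force: [-5.5, 0.8, 9.5]
width: 22.5
```

```bash
python3 - <<'E'
from h import *
s=sensors.read_state();print(s['eef_pos'],s['tool_rot'],s['force'],s['torque'],s['width'])
E
```

```text
[ 590.9870979  -170.72589662  163.9617736 ] [ 3.14107060e+00  1.10781570e-03 -3.80932266e-02] [-5.53018782  0.78066819  9.53061528] [0.14841032 1.37424078 0.16663575] 22.47354656022106
```

Call:
{"name": "arm_command", "arguments": {"rows": [[[0,0,0,0,0,1],[0,0,0,0,0,1.5],[0,0,0,0,0,1.5],[0,0,0,0,0,1.5]]]}}

```text
clock: 13.23
eef_pos: [590.4, -170.6, 163.9]
tool_rot: [3.141, 0.002, -0.064]
force: [-7.0, 0.6, 10.8]
width: 23.3
```

```bash
python3 - <<'E'
from h import *
s=sensors.read_state();print(s['eef_pos'],s['tool_rot'],s['force'],s['torque'],s['width'])
E
```

```text
[ 590.40998101 -170.59722236  163.91702177] [ 3.14108116e+00  2.31362743e-03 -6.37332195e-02] [-7.0122932   0.64790188 10.77259225] [0.21552141 1.681054   0.29731426] 23.260445665167484
```

Call:
{"name": "arm_command", "arguments": {"rows": [[[0,0,0,0,0,1],[0,0,0,0,0,1.5],[0,0,0,0,0,1.5],[0,0,0,0,0,1.5]]]}}

```text
clock: 13.57
eef_pos: [590.3, -170.6, 163.9]
tool_rot: [3.14, 0.003, -0.086]
force: [-6.7, 0.8, 12.0]
width: 22.9
```

```bash
python3 - <<'E'
from h import *
s=sensors.read_state();print(s['eef_pos'],s['tool_rot'],s['force'],s['torque'],s['width'])
E
```

```text
[ 590.32048336 -170.56609009  163.91053306] [ 3.14020173e+00  2.54858278e-03 -8.63515006e-02] [-6.68738565  0.79246529 11.98090035] [0.23812384 1.70556936 1.23946971] 22.85831482697803
```

The torque rose from 0.3 to 1.2 N m at yaw −0.086, about 1.1 rad from mid-slot, so that is the stop. I'll ease the wind-up and let the seal lift the cap into its seat while still held.

Call:
{"name": "arm_command", "arguments": {"rows": [[[0,0,0,0,0,-0.7],[0,0,-0.7,0,0,-0.7],[0,0,-1.5,0,0,-0.7],[0,0,-2.2,0,0,-0.7],[0,0,-3,0,0,-0.7],[0,0,-3.5,0,0,-0.7],[0,0,-3.5,0,0,-0.7]]]}}

```text
clock: 14.15
eef_pos: [590.3, -170.5, 165.1]
tool_rot: [-3.141, 0.004, -0.078]
force: [-4.0, -0.5, -10.1]
width: 23.4
```

```bash
python3 - <<'E'
from h import *
s=sensors.read_state();print(s['eef_pos'],s['tool_rot'],s['force'],s['torque'],s['width'])
E
```

```text
[ 590.29303053 -170.4800589   165.08883792] [-3.14108386  0.00350895 -0.07820385] [ -4.01503674  -0.49496142 -10.06894898] [0.08413939 0.90743849 0.97134582] 23.40757083029127
```

The cap pulls back at 10 N, so the lugs are still under the lip rather than in the seat. I'll push in again, relieve the side load and feel the stop once more.

Call:
{"name": "arm_command", "arguments": {"rows": [[[-0.4,0,1,0,0,0],[-0.8,0,2,0,0,0],[-0.8,0,3,0,0,0],[-0.8,0,3.5,0,0,0],[-0.8,0,3.5,0,0,0]]]}}

```text
clock: 14.57
eef_pos: [590.3, -170.6, 164.8]
tool_rot: [3.141, 0.001, -0.079]
force: [-7.9, 2.6, 7.0]
width: 22.7
```

```bash
python3 - <<'E'
from h import *
s=sensors.read_state();print(s['eef_pos'],s['tool_rot'],s['force'],s['torque'],s['width'])
d=grab('wrist','wrist6'); d3=grab('scene','scene6')
a=cv2.resize(d['pixels'][170:370,210:430,::-1],None,fx=3,fy=3,interpolation=cv2.INTER_CUBIC);cv2.imwrite('pics/c11.png',a)
cv2.imwrite('pics/c12.png',cv2.resize(d3['pixels'][100:220,290:410,::-1],None,fx=5,fy=5,interpolation=cv2.INTER_CUBIC))
E
```

```text
[ 590.31352782 -170.55371365  164.8033872 ] [ 3.14124886e+00  7.20455026e-04 -7.87483222e-02] [-7.85642204  2.6058751   7.02440454] [0.35653899 2.086613   0.86561745] 22.72950756729861
```

View pics/c11.png

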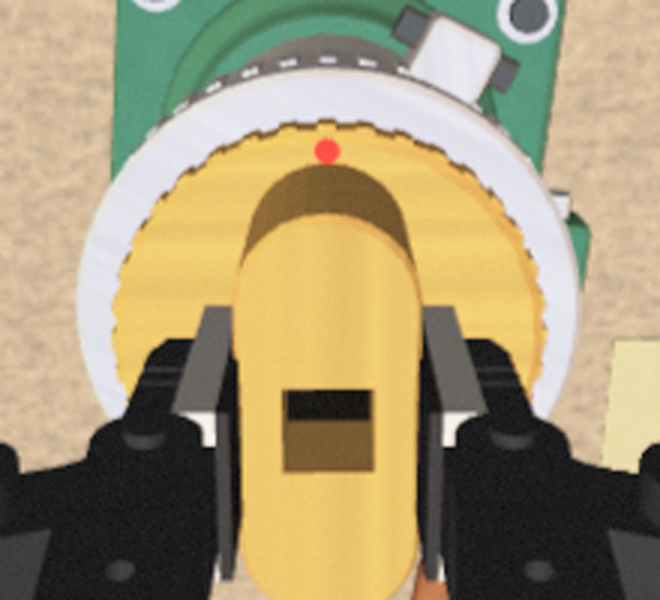

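View pics/c12.png

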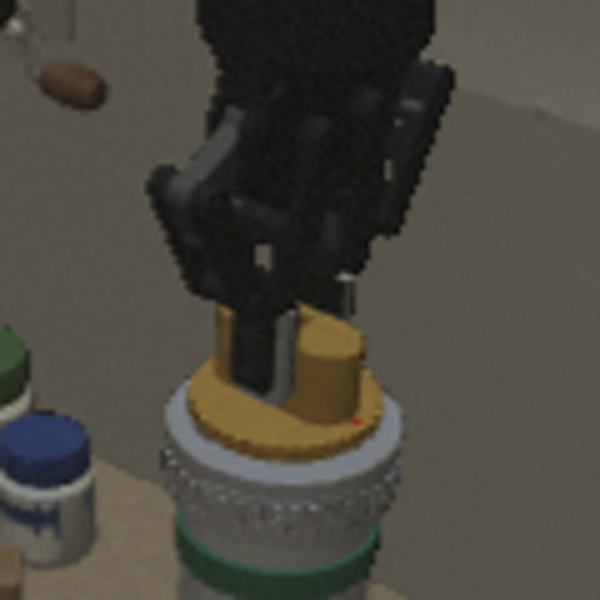

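The wrist view shows the cap level, with its flange about concentric in the ring and the boss square in the jaws. I'll ease another bit toward −x and look at the forces.

Call:
{"name": "arm_command", "arguments": {"rows": [[[-0.5,0,0.3,0,0,0],[-1,0,0.6,0,0,0],[-1,0,0.6,0,0,0],[-1,0,0.6,0,0,0]]]}}

```text
clock: 15.0
eef_pos: [590.3, -170.5, 164.8]
tool_rot: [3.141, -0.002, -0.079]
force: [-7.0, 1.2, 8.2]
width: 22.8
```

```bash
python3 - <<'E'
from h import *
s=sensors.read_state();print(s['eef_pos'],s['tool_rot'],s['force'],s['torque'],s['width'])
E
```

```text
[ 590.27238107 -170.49828901  164.82061681] [ 3.14110990e+00 -1.53593877e-03 -7.86311641e-02] [-7.02177053  1.15133919  8.2329921 ] [0.32746175 1.91233868 0.91225843] 22.84162236767775
```

Call:
{"name": "arm_command", "arguments": {"rows": [[[0,0,0,0,0,0],[0,0,0,0,0,0],[0,0,0,0,0,0],[0,0,0,0,0,0],[0,0,0,0,0,0],[0,0,0,0,0,0]]]}}

```text
clock: 15.5
eef_pos: [590.3, -170.5, 164.8]
tool_rot: [3.141, -0.001, -0.079]
force: [-6.6, 1.4, 8.8]
width: 23.3
```

```bash
python3 - <<'E'
from h import *
s=sensors.read_state();print(s['eef_pos'],s['tool_rot'],s['force'],s['torque'],s['width'])
d=load('scene6');d5=load('scene5')
for n in ('wrist5','wrist6'):
    d=load(n);P=cloud(d); hsv=cv2.cvtColor(d['pixels'],cv2.COLOR_RGB2HSV)
    b=(cv2.inRange(hsv,(12,110,50),(34,255,255))>0)&(np.hypot(P[...,0]-590,P[...,1]+170)<50)
    z=P[b][:,2]; f=z[(z>152)&(z<168)];t=z[(z>180)&(z<196)]
    g=(abs(P[...,2]-151)<4)&~b&(np.hypot(P[...,0]-590,P[...,1]+170)<45)
    print(n,'flange',np.median(f),'boss',np.median(t),'ring',np.median(P[g][:,2]))
E
```

```text
[ 590.26873224 -170.49495322  164.78938577] [ 3.14117031e+00 -1.48369317e-03 -7.86882190e-02] [-6.58784025  1.37786825  8.79765551] [0.35968877 1.90994129 0.94355542] 23.280387805954078
wrist5 flange 161.517564123124 boss 189.5509021520475 ring 151.6089349601139
wrist6 flange 161.65110369653547 boss 189.69195627189617 ring 151.52050491064398
```

Gap flange to ring is about 1 mm, so the cap hasn't slid in the jaws. The remaining 0.9 N m wind-up against the stop holds it by friction. I'll turn back a little to unload it, then let it rise.

Call:
{"name": "arm_command", "arguments": {"rows": [[[0.3,0,-0.8,0,0,-0.5],[0.5,0,-1,0,0,-1],[0.5,0,-1,0,0,-1.5],[0.5,0,-1,0,0,-1.5],[0.5,0,-1,0,0,-1.5]]]}}

```text
clock: 15.92
eef_pos: [590.4, -170.6, 165.2]
tool_rot: [-3.141, -0.001, -0.056]
force: [-6.0, 1.5, 4.6]
width: 23.0
```

```bash
python3 - <<'E'
from h import *
s=sensors.read_state();print(s['eef_pos'],s['tool_rot'],s['force'],s['torque'],s['width'])
E
```

```text
[ 590.38463441 -170.58393194  165.18841834] [-3.14117621e+00 -6.25068445e-04 -5.56338699e-02] [-6.00119328  1.50583133  4.59599285] [0.37742647 1.74111933 0.09776271] 23.00238962402916
```

Call:
{"name": "arm_command", "arguments": {"rows": [[[0,0,-0.6,0,0,0],[0,0,-1.2,0,0,0],[0,0,-1.8,0,0,0],[0,0,-2.4,0,0,0],[0,0,-3,0,0,0],[0,0,-3,0,0,0],[0,0,-3,0,0,0]]]}}

```text
clock: 16.5
eef_pos: [590.4, -170.6, 167.6]
tool_rot: [-3.141, -0.0, -0.056]
force: [-4.8, 2.0, 2.5]
width: 22.7
```

```bash
python3 - <<'E'
from h import *
s=sensors.read_state();print(s['eef_pos'],s['tool_rot'],s['force'],s['torque'],s['width'])
E
```

```text
[ 590.35168582 -170.58157442  167.59963401] [-3.14099567e+00 -3.54867356e-04 -5.57579693e-02] [-4.78361606  1.95169026  2.51949289] [0.32076893 1.57257247 0.07463044] 22.65513986763669
```

The cap rose to TCP z 167.6, which is the seat height I worked out. I'll test that it's held: a small pull up, then a small counter-clockwise turn.

Call:
{"name": "arm_command", "arguments": {"rows": [[[0,0,-0.8,0,0,0],[0,0,-1.5,0,0,0],[0,0,-1.5,0,0,0],[0,0,-1.5,0,0,0]]]}}

```text
clock: 16.83
eef_pos: [590.4, -170.6, 167.7]
tool_rot: [-3.141, 0.0, -0.054]
force: [-3.2, 2.1, -6.3]
width: 22.7
```

```bash
python3 - <<'E'
from h import *
s=sensors.read_state();print(s['eef_pos'],s['tool_rot'],s['force'],s['torque'],s['width'])
d=grab('wrist','wrist7')
P=cloud(d); hsv=cv2.cvtColor(d['pixels'],cv2.COLOR_RGB2HSV)
b=(cv2.inRange(hsv,(12,110,50),(34,255,255))>0)&(np.hypot(P[...,0]-590,P[...,1]+170)<50)
z=P[b][:,2]; f=z[(z>152)&(z<172)]
g=(abs(P[...,2]-151)<4)&~b&(np.hypot(P[...,0]-590,P[...,1]+170)<45)
print('flange',np.median(f),'ring',np.median(P[g][:,2]))
E
```

```text
[ 590.36639237 -170.58746131  167.7350876 ] [-3.14100107e+00  1.14456751e-04 -5.40780811e-02] [-3.21590376  2.11334925 -6.31948168] [ 0.24546387  0.89978313 -0.06165805] 22.666957305291444
flange 164.55855329112268 ring 151.5179929226726
```

Call:
{"name": "arm_command", "arguments": {"rows": [[[0,0,1,0,0,-1],[0,0,1,0,0,-1.5],[0,0,1,0,0,-1.5]]]}}

```text
clock: 17.13
eef_pos: [591.0, -170.7, 167.7]
tool_rot: [3.142, -0.002, -0.026]
force: [-4.4, 2.8, 0.6]
width: 23.1
```

```bash
python3 - <<'E'
from h import *
s=sensors.read_state();print(s['eef_pos'],s['tool_rot'],s['force'],s['torque'],s['width'])
E
```

```text
[ 590.98685669 -170.74824976  167.6735288 ] [ 3.14154176e+00 -1.58906873e-03 -2.64134114e-02] [-4.43752636  2.77744238  0.58048181] [ 0.37506362  0.99118186 -0.08131459] 23.104126689729082
```

Seated: the flange is 4.0 mm above the ring and the pull up is resisted. I'll turn back onto the stop with light torque, then release.

Call:
{"name": "arm_command", "arguments": {"rows": [[[0,0,0,0,0,1],[0,0,0,0,0,2],[0,0,0,0,0,2.3],[0,0,0,0,0,2.3]]]}}

```text
clock: 17.47
eef_pos: [590.3, -170.6, 167.6]
tool_rot: [3.141, -0.0, -0.067]
force: [-4.4, 1.8, 3.0]
width: 23.0
```

```bash
python3 - <<'E'
from h import *
s=sensors.read_state();print(s['eef_pos'],s['tool_rot'],s['force'],s['torque'],s['width'])
E
```

```text
[ 590.26793888 -170.59935623  167.62278736] [ 3.14115714e+00 -1.81500032e-05 -6.65288260e-02] [-4.44214323  1.84847554  3.00264593] [0.41560539 1.43432071 0.38507574] 23.043389581777184
```

Call:
{"name": "arm_command", "arguments": {"rows": [[[0,0,0,0,0,0],[0,0,0,0,0,0],[0,0,0,0,0,0],[0,0,0,0,0,0],[0,0,0,0,0,0],[0,0,0,0,0,0]]], "claw": 0.2}}

```text
clock: 17.97
eef_pos: [590.8, -170.9, 167.1]
tool_rot: [3.141, -0.001, -0.067]
force: [0.0, -0.6, 0.5]
width: 51.5
```

Call:
{"name": "arm_command", "arguments": {"rows": [[[0,0,-5,0,0,0],[0,0,-15,0,0,0],[0,0,-30,0,0,0],[0,0,-50,0,0,0],[0,0,-70,0,0,0],[0,0,-85,0,0,0],[0,0,-90,0,0,0],[0,0,-90,0,0,0]]]}}

```text
clock: 18.63
eef_pos: [591.4, -170.9, 259.1]
tool_rot: [3.141, -0.004, -0.067]
force: [0.6, 0.5, -0.8]
width: 51.4
```

```bash
python3 - <<'E'
from h import *
s=sensors.read_state();print(s['eef_pos'],s['tool_rot'],s['force'],s['torque'],s['width'])
d=grab('wrist','wrist8');d3=grab('scene','scene8');grab('top','top8')
P=cloud(d); hsv=cv2.cvtColor(d['pixels'],cv2.COLOR_RGB2HSV)
b=(cv2.inRange(hsv,(12,110,50),(34,255,255))>0)&(np.hypot(P[...,0]-590,P[...,1]+170)<50)
z=P[b][:,2]; f=z[(z>152)&(z<172)]
g=(abs(P[...,2]-151)<4)&~b&(np.hypot(P[...,0]-590,P[...,1]+170)<45)
print('flange',np.median(f),'ring',np.median(P[g][:,2]))
t=b&(P[...,2]>185);print(cv2.minAreaRect(P[t][:,:2].astype(np.float32)))
E
```

```text
[ 591.42247363 -170.94547879  259.10678433] [ 3.1408592  -0.00396343 -0.06700937] [ 0.63000648  0.53973869 -0.78269151] [ 0.03873487  0.04795206 -0.03756644] 51.3537257933433
flange 164.56504421415008 ring 151.54277936425478
((591.0850830078125, -168.91461181640625), (56.84974670410156, 23.622936248779297), 87.0402603149414)
```

View pics/wrist8.png

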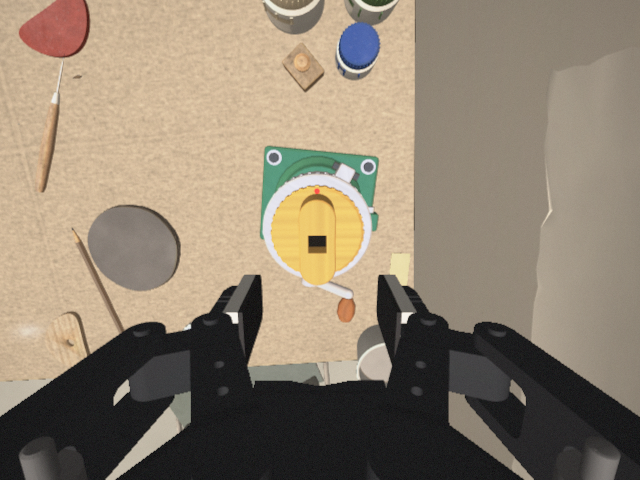

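View pics/scene8.png

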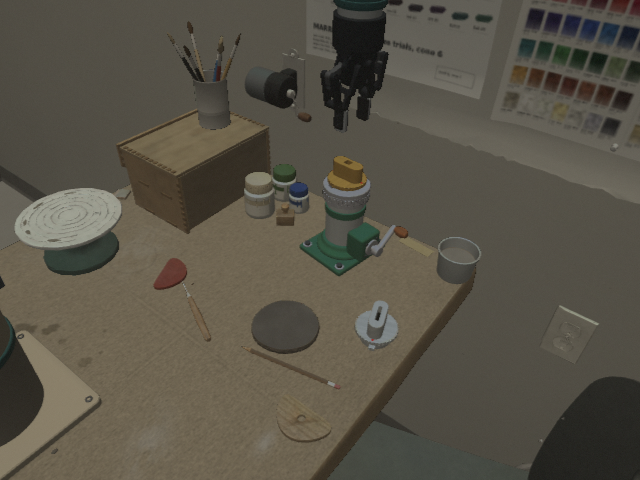

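The cap is alone on the mouth: the wrist view shows it at (318,232), concentric in the ring. The flange gap is 4.0 mm, and the yaw is 61.7° (1.077 rad) clockwise from the slots. Everything else looks unmoved, so I'm handing in.

```bash
python3 -c "
from h import *
print(order.finish_job())"
```

```text
the job is handed in; nothing more can be done
None
```

The brass die cap is locked on the extruder mouth and stays there by itself. I handed the job in at about 18.8 s on the robot clock, well under the 72 s limit.

**What I did:**
- I gripped the cap by its boss and read the ring's skew from the cameras (slots at about −0.55 rad). I then lowered the cap gently, pushed it in against the seal and turned it clockwise to the stop.
- The force never read above about 13 N in any check.
- The first attempt to let it rise failed. The twist left against the stop (about 1 N m) jammed the cap by friction. I turned it back slightly and it rose into its seat.
- I tested it with a light upward pull, which it held, and set it back on the stop before letting go.

**Last checks after release:**
- The flange is 4.0 mm above the ring, as expected for the seat.
- The cap is turned 1.077 rad from mid-slot, against the 1.08 rad stop.
- The gripper is clear, with no force on it.
- In the final pictures the spare cap, jar, stamp and clay disc look unmoved, though I judged that by eye only.

**Disagreements:** the three cameras differed by 1–3 mm on positions. I lined up the cap using the wrist camera and force readings instead. A sideways force of 3–8 N stayed on the tool while it held the cap in the mouth, and it disappeared when I released.

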